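# Weigh down the sample press with the full tin

### The job

A glued sample is setting in the small press and needs weight on it: find by lifting which of the three identical tins is the full one, stand that tin on end on the desk and let go of it, then take it again by its top and set it down gently, upright, in the seat on the press's sprung plate so that its weight alone holds the plate fully down. Leave the other two tins on the desk and do not disturb the mug, the glue bottle or the tape roll.

Things in the scene. Friction and masses are not known exactly. Their poses are not given: they have to be found in the camera images.
- tin_a_mid (a point): One of three identical closed tins of drawing pins (plain steel, white paper label on top), 110 mm long x 56 mm wide x 42 mm high as it lies; this point is its centre. x runs along the 110 mm, y along the 56 mm, z along the 42 mm (up as it lies). One of the three tins, not always the same one, is full (0.54 to 0.66 kg, weight in the middle); the other two are almost empty (0.15 to 0.17 kg).
- tin_b_mid (a point): Another of three identical closed tins of drawing pins (plain steel, white paper label on top), 110 mm long x 56 mm wide x 42 mm high as it lies; this point is its centre. x runs along the 110 mm, y along the 56 mm, z along the 42 mm (up as it lies). One of the three tins, not always the same one, is full (0.54 to 0.66 kg, weight in the middle); the other two are almost empty (0.15 to 0.17 kg).
- tin_c_mid (a point): The last of three identical closed tins of drawing pins (plain steel, white paper label on top), 110 mm long x 56 mm wide x 42 mm high as it lies; this point is its centre. x runs along the 110 mm, y along the 56 mm, z along the 42 mm (up as it lies). One of the three tins, not always the same one, is full (0.54 to 0.66 kg, weight in the middle); the other two are almost empty (0.15 to 0.17 kg).
- seat (a point): Centre of the seat on the press's sprung plate, on the surface where the tin stands (about 50 mm above the desk, plate up); z is up. The seat is 52 mm along its x and 66 mm along its y, inside a lip 6 mm high and 4 mm thick: a tin on end (42 x 56 mm) fits with 5 mm to spare on each side when its 56 mm lies along the seat's y.
- press: The sample press, fixed to the desk; origin under its centre on the desk, axes as the seat's. Wooden base 130 x 140 mm, metal plate 124 x 134 mm above it, four steel guide posts 52 mm off the centre in x and 57 mm in y that end 64 mm above the desk.
- platen (a joint): How far the sprung plate has sunk, m: 0 up, 0.010 fully down. It starts to sink under 1.2 N and is fully down at 4.2 N (300 N/m), so a nearly empty tin sinks it about 1 mm and the full tin takes it fully down.
- mug_mid (a point): White mug, 80 mm across, 95 mm high, handle on one side, a bystander; this point is its centre.
- glue_mid (a point): White glue bottle, 52 mm across, 130 mm high, a bystander; this point is its centre.
- tape_mid (a point): Roll of tape lying flat, 80 mm across, 24 mm high, a bystander; this point is its centre.
Not all that is in view belongs to the job. Leave any blue, green or yellow look-alike of the part that bears tin_b_mid alone.

How it is judged:
On the way:
1. a tin stands on its end on the desk, let go ((((angle between tin_a_mid's own x axis and vertical below 0.12 rad or angle between tin_a_mid's own x axis and vertical above 3.02 rad) and height (world z) of tin_a_mid between 0.05 and 0.06 m and contact force between the fingers and tin_a below 0.2 N) or ((angle between tin_b_mid's own x axis and vertical below 0.12 rad or angle between tin_b_mid's own x axis and vertical above 3.02 rad) and height (world z) of tin_b_mid between 0.05 and 0.06 m and contact force between the fingers and tin_b below 0.2 N) or ((angle between tin_c_mid's own x axis and vertical below 0.12 rad or angle between tin_c_mid's own x axis and vertical above 3.02 rad) and height (world z) of tin_c_mid between 0.05 and 0.06 m and contact force between the fingers and tin_c below 0.2 N))), for 0.2 s.
At the end, for the whole second after the job is handed in: One tin stands upright (within 0.12 rad) and at rest in the seat, its centre within 13 mm of the seat's centre seen from above, and its weight holds the plate down by more than 8.5 mm of its 10 mm (only the full tin can); the other two tins are on the desk (value of joint platen above 0.0085 m and (((angle between tin_a_mid's own x axis and vertical below 0.12 rad or angle between tin_a_mid's own x axis and vertical above 3.02 rad) and horizontal distance between tin_a_mid and seat below 0.013 m and height (world z) of tin_a_mid between 0.085 and 0.105 m and linear speed of tin_a below 0.02 m/s and height (world z) of each of tin_b_mid, tin_c_mid below 0.065 m) or ((angle between tin_b_mid's own x axis and vertical below 0.12 rad or angle between tin_b_mid's own x axis and vertical above 3.02 rad) and horizontal distance between tin_b_mid and seat below 0.013 m and height (world z) of tin_b_mid between 0.085 and 0.105 m and linear speed of tin_b below 0.02 m/s and height (world z) of each of tin_a_mid, tin_c_mid below 0.065 m) or ((angle between tin_c_mid's own x axis and vertical below 0.12 rad or angle between tin_c_mid's own x axis and vertical above 3.02 rad) and horizontal distance between tin_c_mid and seat below 0.013 m and height (world z) of tin_c_mid between 0.085 and 0.105 m and linear speed of tin_c below 0.02 m/s and height (world z) of each of tin_a_mid, tin_b_mid below 0.065 m))); the robot touches nothing.
It fails at once if the mug is disturbed (moved more than 30 mm) (distance of mug_mid from where it was at the start of the episode above 0.03 m).
It fails at once if the glue bottle is disturbed (moved more than 30 mm) (distance of glue_mid from where it was at the start of the episode above 0.03 m).
It fails at once if the tape roll is disturbed (moved more than 30 mm) (distance of tape_mid from where it was at the start of the episode above 0.03 m).
It fails at once if a tin is slammed or pressed hard on the plate (over 40 N) (contact force between any of tin_a, tin_b, tin_c and platen above 40 N).
It also fails if it takes over 72 s, if anything falls off the work surface, if the arm or the gripper's body presses on something with over 40 N, if the wrist force passes 120 N, or if a joint passes its speed limit or range.

### The arm

A 7-joint arm with a two-finger parallel gripper is mounted at the origin on the work surface. World frame = base frame: x ahead of the robot, y to its left, z up, the work surface at z = 0. Lengths are in m, angles in rad, forces in N, time in s.
With the tool pointing down it reaches from about 0.35 to 0.9 m from the base axis. Payload 19.9 kg.
Tool frame: the origin (TCP) lies on the centre line of the jaws, within the pads' length; the fingertips stand 25 mm ahead of it and the grasp point (between the pads) lies 6 mm ahead of it; z points along the fingers, y is the line along which they close (so a half turn about z gives the same grasp; the last joint's range is limited). The gripper opens to 85 mm and grips with 20 to 120 N. Pads are 22 mm wide; open, the fingers measure 114 mm over their backs; the gripper's body (76 mm by 85 mm) begins 54 mm behind the grasp point. The pads swing forward as they close: fully open they stand 13 mm farther back than shut.
Start: joints at [1.107, 0.417, -0.01, 1.614, 0.005, 1.111, -0.053], TCP at [0.256, -0.57, 0.256] pointing down, gripper open.
Joint ranges: [-2.81, 2.81], [-0.39, 2.02], [-1.27, 1.25], [0.06, 2.57], [-1.19, 4.33], [0.19, 2], [-2.82, 2.82]. Speed limits (rad/s): [1.89, 1.89, 2.39, 2.39, 3.01, 3.01, 3.01].

### API

Orientations are given as a rotation vector (axis times angle).
In Python, from cell import manip gives the robot as it stands.
- The arm moves only by the tool step_arm, never from a script. Its argument "increments" is a list of rows, each a list of 5 numbers: the opening, from 0 (shut) to 1 (fully open), then the shift along the tool's x, y, z each as a share of 25 cm, from -1 to 1, then the turn about the tool's z as a share of 1.5 rad, from -1 to 1. In form: [[gripper, dx, dy, dz, spin], ...]. A call has 1 to 5 rows; each row is the pose to reach, as a shift and turn from the pose commanded when the call began, along the tool's axes at that moment; what a row does not reach only later rows make up. A row lasts 1/8 s, in which the tool goes at most 62.5 mm and 10.7 degrees, less where a joint would pass 70% of its speed; a pose out of reach is approached as far as the arm can. A call with a number of a shift or a turn outside -1 to 1 is refused whole. A call with a gripper value outside its range is refused whole. The fingers move at their own pace and stop on an object; "squeeze" is the grip in N (left out, the last holds). Time passes only in rows, so rows that repeat a pose let the fingers close. It gives the time, the measured TCP pose, the force, the opening and the grip force at its end, in the units of the state.
- manip.state(): the state, without advancing time (a new reading comes with each control period).
- manip.capture(name): name is "scene" or "top" or "wrist"; returns a dict with "frame" (400x640x3 uint8, red, green, blue), "K" (3x3 intrinsics, pixels), "origin" and "attitude" of the camera in the world. Camera axes: x right, y up, looking along -z (the intrinsics and any distortion apply to the point x, -y, -z); pixel columns grow to the right and rows downward; lengths in m; the calibration is good to about 2 mm. The wrist camera is an equidistant fisheye: a pixel r from the principal point sees the ray r / f radians off the axis. A picture is of the moment at which its call begins. There is no depth.
- manip.finish_job(): hands the job in; it is judged then, once.
Trained networks look in a picture, given as the dict that the camera call returned (one of the last four; its "shot" number tells which), for a name from the list of things; names that differ only in an ending like _2 or _b are one class to them, and where a whole thing is asked for, a point or a joint stands for the part that bears it (a point fixed in the world has none). Each returns a list of dicts, best first, with "conf" (0 to 1); they miss things now and then, are a little off and sometimes report something else, mostly with a low value. They report only what shows in the picture. A call takes as long as a camera call. They do not tell look-alikes from the thing itself.
- manip.look_for(picture, thing): "at" ([column, row] in pixels, amid what is visible of it).
- manip.spot_point(picture, thing): "at" ([column, row] in pixels: a listed point, or the origin of a listed thing).
The state is a dict: "time_s": time; "qpos": joint angles; "qvel": joint speeds; "tau": joint torques, N m; "eef_pos": TCP position; "orientation": TCP orientation; "contact_force": force on the tool from outside, world axes, zero at the start; "torque": the same for the moment, N m; "width": finger opening in m; "grip_force": force on a finger pad.
Only numpy, scipy, OpenCV 4.12 (cv2) and the standard library are available. Lean on these libraries where they do the work, as an engineer would, in place of code of your own. Each camera call takes 0.05 s, during which the arm holds its last target. There are 200 camera calls.

## Working session

There is one attempt and no reset: what is moved stays moved. The work goes in short steps, Python scripts to look and compute and a tool call to move; the robot and the scene stay as the last step left them, time stands still between calls to the robot, and variables do not carry over. Pictures are saved under pics/ and viewed, at most 10 in all, crops included, and the job is handed in when it is done.

Besides the shell and the picture viewer there is one more tool, called after "Emit:" by a JSON object that holds its "method" and its "body". step_arm: Moves the arm, as the interface text tells. Its arguments: {"type":"object","properties":{"increments":{"type":"array","items":{"type":"array","items":{"type":"number"}}},"squeeze":{"type":"number"}},"required":["increments"]}

```bash
mkdir -p pics; cat > h.py <<'E'
import numpy as np, cv2
from scipy.spatial.transform import Rotation as R
from cell import manip
def ray(p,uv):
    K=p["K"]; uv=np.array(uv,float)
    x=(uv[0]-K[0,2])/K[0,0]; y=(uv[1]-K[1,2])/K[1,1]
    if p.get("_w"):
        r=np.hypot(x,y); s=np.sin(r)/r if r>1e-9 else 1
        d=np.array([x*s,-y*s,-np.cos(r)])
    else: d=np.array([x,-y,-1.])
    A=np.array(p["attitude"]); A=A if A.shape==(3,3) else R.from_rotvec(A).as_matrix()
    return np.array(p["origin"]),A@d
def at_z(p,uv,z):
    o,d=ray(p,uv); return o+d*(z-o[2])/d[2]
def cap(n,save=None):
    p=manip.capture(n); p["K"]=np.array(p["K"])
    if save: cv2.imwrite("pics/"+save,p["frame"][:,:,::-1])
    return p
E
python3 - <<'E'
from h import *
for n in ("top","scene"):
    p=cap(n,n+"1.png"); print(n,p["K"].tolist(),p["origin"],p["attitude"],[k for k in p])
    for t,z in (("tin_a_mid",.021),("seat",.05),("mug_mid",.047),("glue_mid",.065),("tape_mid",.012)):
        for r in manip.spot_point(p,t)[:6]: print(t,r["at"],round(r["conf"],2),at_z(p,r["at"],z).round(3))
print(manip.state())
E
```

```text
top [[492.64463431018373, 0.0, 317.6881067990945], [0.0, 492.64463431018373, 208.31914542730055], [0.0, 0.0, 1.0]] [0.43892261 0.07399621 1.13833597] [ 0.0946353  -0.07239982 -1.55615526] ['frame', 'K', 'origin', 'attitude', 'shot']
tin_a_mid [353.7, 221.7] 0.65 [0.529 0.008 0.021]
seat [486.8, 199.0] 0.79 [ 0.581 -0.284  0.05 ]
mug_mid [317.0, 122.3] 0.86 [0.752 0.095 0.047]
glue_mid [397.8, 133.6] 0.63 [ 0.723 -0.086  0.065]
tape_mid [406.3, 290.4] 0.93 [ 0.376 -0.111  0.012]
scene [[492.7886539735565, 0.0, 315.61910370031353], [0.0, 492.7886539735565, 202.8034386941367], [0.0, 0.0, 1.0]] [ 1.03845296 -0.70174963  1.13488027] [0.677555   0.19476052 0.49407551] ['frame', 'K', 'origin', 'attitude', 'shot']
tin_a_mid [291.2, 218.7] 0.57 [0.529 0.014 0.021]
seat [243.1, 305.0] 0.74 [ 0.58  -0.291  0.05 ]
glue_mid [333.4, 263.7] 0.7 [ 0.721 -0.086  0.065]
tape_mid [226.2, 229.2] 0.64 [ 0.383 -0.103  0.012]
{'time_s': 0.6, 'qpos': array([ 1.10650832,  0.41737958, -0.0102863 ,  1.61362009,  0.00470495,
        1.11071247, -0.05301177]), 'qvel': array([ 0.00179578,  0.00124739,  0.00258105, -0.00046182,  0.0015361 ,
        0.000528  , -0.00068782]), 'tau': array([ 1.41752651e-03, -8.63904619e+01,  6.78374413e-01, -4.35085166e+01,
        1.90591329e-02,  2.19877227e-03,  2.39226051e-05]), 'eef_pos': array([ 0.25642289, -0.5699435 ,  0.25626445]), 'orientation': array([-3.07158658e+00, -6.59132718e-01,  1.08738256e-04]), 'contact_force': array([-0.34815785,  0.062077  , -0.44323621]), 'torque': array([-0.01771586, -0.00796372,  0.04261716]), 'grip_force': 0.0, 'width': 0.08543019282038682}
```

View pics/top1.png

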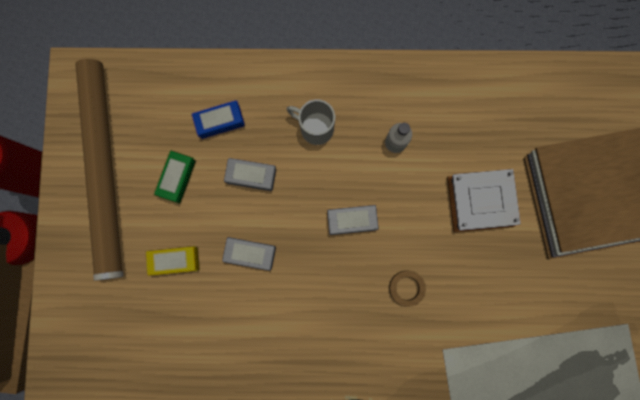

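View pics/scene1.png

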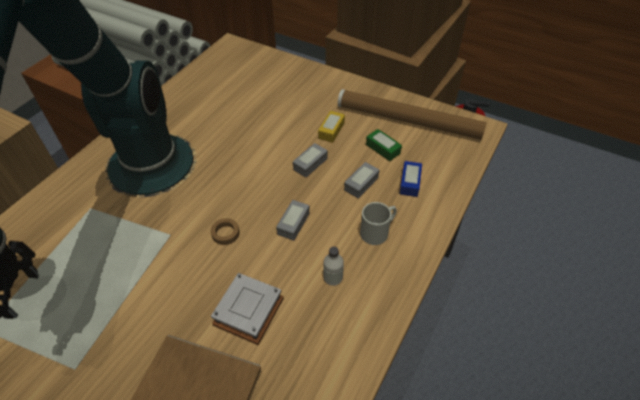

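Top view: the steel tins, the only candidates, are at (250,174), (352,220) and (249,254). The blue (218,119), green (174,177) and yellow (172,261) ones are look-alikes and are ruled out by colour. The press is at (486,200), mug (317,122), glue (398,135) and tape (406,288). The scene view agrees.

```bash
python3 - <<'E'
from h import *
p=cap("top"); f=p["frame"]
hsv=cv2.cvtColor(f,cv2.COLOR_RGB2HSV)
# tin whole = low saturation blob
m=(hsv[:,:,1]<60).astype(np.uint8)
m=cv2.morphologyEx(m,cv2.MORPH_OPEN,np.ones((3,3)))
n,l,s,c=cv2.connectedComponentsWithStats(m)
for name,u in (("t1",(250,174)),("t2",(352,220)),("t3",(249,254)),("press",(486,200))):
    i=l[u[1],u[0]]
    cnt=cv2.findContours((l==i).astype(np.uint8),0,2)[0][0].reshape(-1,2)
    z=.03 if name!="press" else .05
    P=np.array([at_z(p,q,z)[:2] for q in cnt],np.float32)
    r=cv2.minAreaRect(P); print(name,s[i,4],r)
    b=cv2.boxPoints(r); e=b[1]-b[0]; e2=b[2]-b[1]
    for v in (e,e2): print("  len",np.linalg.norm(v).round(3),"ang",np.degrees(np.arctan2(v[1],v[0])).round(1))
Rm=R.from_rotvec(manip.state()["orientation"]).as_matrix(); print(Rm.round(3))
cv2.imwrite("pics/crop1.png",cv2.resize(f[130:290,130:400],None,fx=2.9,fy=2.9,interpolation=2)[:,:,::-1])
E
```

```text
t1 1223 ((0.6345421075820923, 0.24721665680408478), (0.1123475506901741, 0.05835667997598648), 81.06277465820312)
  len 0.058 ang -8.9
  len 0.112 ang 81.1
t2 1232 ((0.5328942537307739, 0.011947952210903168), (0.05714145302772522, 0.11062533408403397), 6.4562177658081055)
  len 0.111 ang -83.5
  len 0.057 ang 6.5
t3 1251 ((0.4535483419895172, 0.24455341696739197), (0.11163172125816345, 0.05662586912512779), 80.29454040527344)
  len 0.057 ang -9.7
  len 0.112 ang 80.3
press 3499 ((0.580340564250946, -0.28135067224502563), (0.12637311220169067, 0.13816264271736145), 5.943306922912598)
  len 0.138 ang -84.1
  len 0.126 ang 5.9
[[ 0.912  0.41  -0.   ]
 [ 0.41  -0.912  0.   ]
 [-0.    -0.    -1.   ]]
```

View pics/crop1.png

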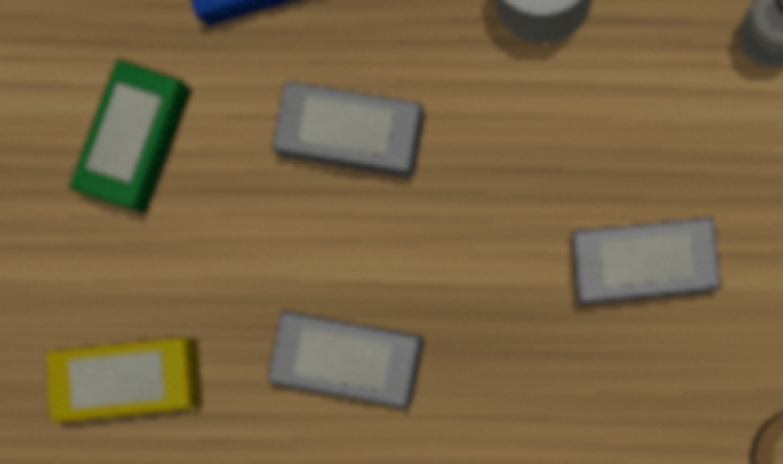

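The crop confirms three plain-steel tins, separate from the green and yellow ones. I'll set out for the nearest tin, the one at (352,220).

```bash
cat >> h.py <<'E'
def go(x,y,z,ang=None):
    "increments (dx,dy,dz,spin) from the present pose; ang = world angle of tool x, deg"
    s=manip.state(); M=R.from_rotvec(s["orientation"]).as_matrix()
    d=M.T@(np.array([x,y,z])-s["eef_pos"])/.25
    a=np.degrees(np.arctan2(M[1,0],M[0,0])); sp=0 if ang is None else -np.radians((ang-a+180)%360-180)/1.5
    print("inc",d.round(3),"spin",round(sp,3),"| t",round(s["time_s"],2),"pos",s["eef_pos"].round(4),"xang",a.round(1),"F",s["contact_force"].round(2),"w",round(s["width"],4),"g",round(s["grip_force"],1))
E
```

Emit:
{"method": "step_arm", "body": {"increments": [[1,0.2,-0.17,0,-0.12],[1,0.4,-0.34,0,-0.24],[1,0.6,-0.5,0,-0.36],[1,0.8,-0.66,0,-0.48],[1,0.98,-0.83,0,-0.6]], "squeeze": 20}}

```text
time_s: 1.27
eef_pos: [0.3921, -0.2863, 0.2566]
orientation: [2.473, 1.937, 0.0]
contact_force: [1.7, -0.9, 0.1]
width: 0.0855
grip_force: 0.0
```

```bash
python3 -c "
from h import *
go(.533,.012,.2,96.5)"
```

```text
inc [1.294 0.261 0.226] spin -0.237 | t 1.27 pos [ 0.3921 -0.2863  0.2566] xang 76.1 F [ 1.68 -0.9   0.1 ] w 0.0855 g 0.0
```

Emit:
{"method": "step_arm", "body": {"increments": [[1,0.24,0.05,0,-0.06],[1,0.48,0.1,0.05,-0.12],[1,0.72,0.15,0.1,-0.18],[1,0.96,0.2,0.17,-0.237],[1,1,0.24,0.22,-0.237]]}}

```text
time_s: 1.9
eef_pos: [0.5118, -0.0566, 0.2009]
orientation: [-2.091, -2.344, -0.002]
contact_force: [0.5, -0.4, 1.2]
width: 0.0851
grip_force: 0.0
```

```bash
python3 -c "
from h import *
go(.533,.012,.2,96.5)"
```

```text
inc [0.263 0.115 0.004] spin 0.0 | t 1.9 pos [ 0.5118 -0.0566  0.2009] xang 96.5 F [ 0.47 -0.37  1.21] w 0.0851 g 0.0
```

Emit:
{"method": "step_arm", "body": {"increments": [[1,0.2,0.09,0,0],[1,0.263,0.115,0,0],[1,0.263,0.115,0,0]]}}

```text
time_s: 2.28
eef_pos: [0.5325, 0.0089, 0.2013]
orientation: [-2.096, -2.34, -0.0]
contact_force: [-0.3, -0.2, 0.8]
width: 0.0854
grip_force: 0.0
```

```bash
python3 - <<'E'
from h import *
p=cap("wrist","w1.png"); p["_w"]=1
print(p["K"].tolist(),p["origin"])
for r in manip.spot_point(p,"tin_b_mid")[:5]: print(r["at"],round(r["conf"],2),at_z(p,r["at"],.021).round(4))
go(.533,.012,.028,96.5)
E
```

```text
[[309.70691628693146, 0.0, 320.9412918384956], [0.0, 309.70691628693146, 201.2430135628557], [0.0, 0.0, 1.0]] [0.52615642 0.08251854 0.31858992]
inc [0.021 0.006 0.693] spin -0.005 | t 2.38 pos [0.5322 0.0068 0.2013] xang 96.1 F [ 0.66 -0.49 -0.86] w 0.0853 g 0.0
```

View pics/w1.png

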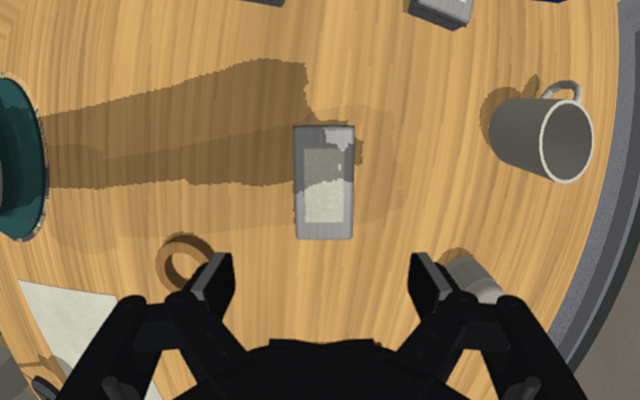

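Wrist view: the steel tin (corners near 293..354, 126..239) lies centred between the jaws and aligned. I'll descend, grip mid-tin and weigh it.

Emit:
{"method": "step_arm", "body": {"increments": [[1,0,0,0.22,0],[1,0,0,0.44,0],[1,0,0,0.6,0],[1,0,0,0.69,0],[0.5,0,0,0.69,0]]}}

```text
time_s: 3.0
eef_pos: [0.5314, 0.0066, 0.0277]
orientation: [-2.099, -2.335, 0.003]
contact_force: [-0.8, -0.3, 1.3]
width: 0.0699
grip_force: 0.0
```

Emit:
{"method": "step_arm", "body": {"increments": [[0.3,0,0,0,0],[0.3,0,0,0,0],[0.3,0,0,0,0],[0.3,0,0,0,0]], "squeeze": 40}}

```text
time_s: 3.5
eef_pos: [0.533, 0.0073, 0.03]
orientation: [2.099, 2.336, 0.001]
contact_force: [-2.9, -2.6, 9.5]
width: 0.0558
grip_force: 45.3
```

Emit:
{"method": "step_arm", "body": {"increments": [[0.3,0,0,-0.08,0],[0.3,0,0,-0.12,0],[0.3,0,0,-0.12,0],[0.3,0,0,-0.12,0],[0.3,0,0,-0.12,0]]}}

```text
time_s: 4.12
eef_pos: [0.5321, 0.0079, 0.0584]
orientation: [-2.098, -2.337, 0.001]
contact_force: [-0.1, -0.0, -5.8]
width: 0.0556
grip_force: 45.7
```

```bash
python3 - <<'E'
from h import *
go(.533,.012,.028,96.5)
for i in range(4):
    manip.capture("top"); print(manip.state()["contact_force"].round(2),manip.state()["torque"].round(2))
E
```

```text
inc [0.016 0.005 0.121] spin -0.004 | t 4.12 pos [0.5321 0.0079 0.0584] xang 96.2 F [-0.12 -0.01 -5.8 ] w 0.0556 g 45.7
[-0.51 -0.06 -6.07] [-0.06 -0.04  0.03]
[ 0.23  0.34 -5.53] [-0.07 -0.01 -0.01]
[ 0.25 -0.49 -6.76] [-0.11  0.04 -0.02]
[-0.53  0.02 -5.41] [-0.07 -0.04 -0.02]
```

About 5.9 N means this is the full tin. I'll set it down, regrip it near its near end with a light squeeze, and lift so it swings upright.

Emit:
{"method": "step_arm", "body": {"increments": [[0.3,0,0,0.05,0],[0.3,0,0,0.1,0],[0.3,0,0,0.11,0],[1,0,0,0.11,0],[1,0,0,0.11,0]]}}

```text
time_s: 4.95
eef_pos: [0.5329, 0.0081, 0.0317]
orientation: [2.098, 2.337, 0.001]
contact_force: [-0.4, 0.0, 0.6]
width: 0.0854
grip_force: 0.0
```

Emit:
{"method": "step_arm", "body": {"increments": [[1,0,0,-0.01,0],[1,-0.08,0,-0.01,0],[1,-0.15,0,-0.01,0],[1,-0.15,0,-0.01,0],[0.3,-0.15,0,-0.01,0]], "squeeze": 20}}

```text
time_s: 5.58
eef_pos: [0.5364, -0.0289, 0.0338]
orientation: [-2.099, -2.337, -0.001]
contact_force: [-0.4, 1.3, 0.3]
width: 0.0699
grip_force: 0.0
```

Emit:
{"method": "step_arm", "body": {"increments": [[0.3,0,0,0,0],[0.3,0,0,0,0],[0.3,0,0,0,0],[0.3,0,0,0,0]]}}

```text
time_s: 6.08
eef_pos: [0.5363, -0.0287, 0.0339]
orientation: [-2.098, -2.338, -0.0]
contact_force: [-2.3, 2.1, 5.1]
width: 0.0557
grip_force: 21.6
```

Emit:
{"method": "step_arm", "body": {"increments": [[0.3,0,0,-0.1,0],[0.3,0,0,-0.2,0],[0.3,0,0,-0.3,0],[0.3,0,0,-0.4,0],[0.3,0,0,-0.48,0]]}}

```text
time_s: 6.7
eef_pos: [0.5361, -0.0293, 0.1543]
orientation: [-2.098, -2.337, 0.001]
contact_force: [-0.4, 0.2, -5.5]
width: 0.0556
grip_force: 22.7
```

```bash
python3 - <<'E'
from h import *
p=cap("wrist","w2.png")
q=cap("scene"); f=q["frame"][150:280,220:400]
a=p["frame"]; b=cv2.resize(f,(554,400)); cv2.imwrite("pics/two.png",cv2.resize(np.hstack([a,b])[:,:,::-1],(800,268)))
go(.533,.012,.028,96.5); print(manip.state()["torque"])
E
```

```text
inc [0.166 0.001 0.508] spin -0.004 | t 6.8 pos [ 0.537  -0.0293  0.1551] xang 96.2 F [-0.57  0.59 -7.04] w 0.0561 g 23.1
[-0.22861169 -0.08063377  0.02979914]
```

View pics/two.png

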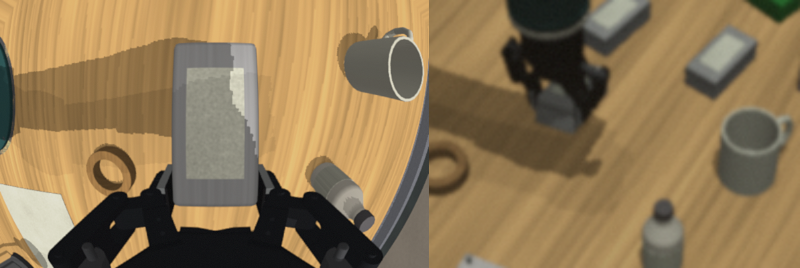

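The tin stayed level: pad friction holds the 0.23 Nm. I'll go low over the desk and ease the opening to let it slip in rotation.

Emit:
{"method": "step_arm", "body": {"increments": [[0.3,0,0,0.1,0],[0.3,0,0,0.2,0],[0.3,0,0,0.3,0],[0.3,0,0,0.36,0],[0.6,0,0,0.36,0]]}}

```text
time_s: 7.42
eef_pos: [0.5358, -0.0292, 0.0627]
orientation: [-2.097, -2.337, 0.002]
contact_force: [0.2, -0.5, -5.6]
width: 0.0558
grip_force: 23.5
```

Emit:
{"method": "step_arm", "body": {"increments": [[0.63,0,0,0,0],[0.63,0,0,0,0]]}}

```text
time_s: 7.68
eef_pos: [0.5368, -0.0294, 0.0645]
orientation: [2.098, 2.337, 0.001]
contact_force: [0.1, -0.2, -6.5]
width: 0.0558
grip_force: 23.5
```

Emit:
{"method": "step_arm", "body": {"increments": [[0.645,0,0,0,0],[0.645,0,0,0,0]]}}

```text
time_s: 7.92
eef_pos: [0.5365, -0.0294, 0.064]
orientation: [2.099, 2.337, 0.0]
contact_force: [0.2, 0.2, -5.7]
width: 0.0559
grip_force: 23.5
```

```bash
python3 - <<'E'
from h import *
go(.533,.012,.028,96.5); print(manip.state()["torque"])
E
```

```text
inc [0.166 0.004 0.144] spin -0.004 | t 7.92 pos [ 0.5365 -0.0294  0.064 ] xang 96.2 F [ 0.23  0.24 -5.74] w 0.0559 g 23.5
[-0.16630854 -0.0393266   0.01121189]
```

Emit:
{"method": "step_arm", "body": {"increments": [[0.652,0,0,0,0],[0.652,0,0,0,0]]}}

```text
time_s: 8.18
eef_pos: [0.5364, -0.0294, 0.0638]
orientation: [-2.099, -2.338, -0.0]
contact_force: [-0.4, -0.2, -4.3]
width: 0.056
grip_force: 17.9
```

Emit:
{"method": "step_arm", "body": {"increments": [[0.656,0,0,0,0],[0.656,0,0,0,0]]}}

```text
time_s: 8.43
eef_pos: [0.5367, -0.0293, 0.064]
orientation: [2.099, 2.337, 0.001]
contact_force: [-0.5, -0.0, -0.2]
width: 0.0561
grip_force: 0.0
```

```bash
python3 - <<'E'
from h import *
go(.533,.012,.028,96.5); print(manip.state()["torque"])
E
```

```text
inc [0.166 0.003 0.144] spin -0.004 | t 8.43 pos [ 0.5367 -0.0293  0.064 ] xang 96.2 F [-0.49 -0.04 -0.18] w 0.0561 g 0.0
[ 0.01234231 -0.03425297  0.01244749]
```

The slip threshold is a command of about 0.652. The tin is back on the desk, so I'll look before regripping.

```bash
python3 - <<'E'
from h import *
p=cap("wrist","w3.png"); p["_w"]=1
q=cap("scene"); f=q["frame"][150:280,220:400]
cv2.imwrite("pics/two2.png",cv2.resize(np.hstack([p["frame"],cv2.resize(f,(554,400))])[:,:,::-1],(800,268)))
E
```

```text
(no output)
```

View pics/two2.png

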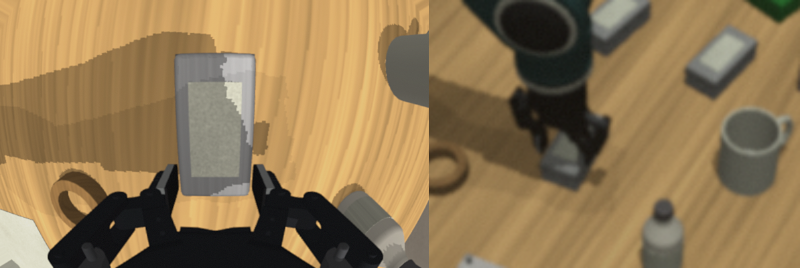

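The tin lies flat with its near end between the pads. I'll regrip and hinge it up slowly with the softened grip.

Emit:
{"method": "step_arm", "body": {"increments": [[0.8,0,0,0,0],[0.8,0,0,0.06,0],[0.8,0,0,0.12,0],[0.5,0,0,0.12,0],[0.5,0,0,0.12,0]]}}

```text
time_s: 9.15
eef_pos: [0.536, -0.0293, 0.0334]
orientation: [-2.098, -2.337, 0.001]
contact_force: [0.5, 0.3, -6.1]
width: 0.0557
grip_force: 22.6
```

Emit:
{"method": "step_arm", "body": {"increments": [[0.6,0,0,0,0],[0.65,0,0,0,0],[0.653,0,0,0,0],[0.653,0,0,0,0]]}}

```text
time_s: 9.65
eef_pos: [0.5365, -0.0294, 0.0339]
orientation: [2.099, 2.337, 0.0]
contact_force: [-0.3, -0.6, -4.5]
width: 0.0562
grip_force: 14.9
```

Emit:
{"method": "step_arm", "body": {"increments": [[0.653,0,0,-0.03,0],[0.653,0,0,-0.06,0],[0.653,0,0,-0.09,0],[0.653,0,0,-0.12,0],[0.653,0,0,-0.12,0]]}}

```text
time_s: 10.28
eef_pos: [0.5369, -0.0297, 0.0646]
orientation: [2.098, 2.336, 0.001]
contact_force: [-0.7, -3.4, 1.7]
width: 0.0558
grip_force: 14.6
```

```bash
python3 - <<'E'
from h import *
go(.533,.012,.028,96.5); print(manip.state()["torque"])
E
```

```text
inc [0.167 0.002 0.146] spin -0.004 | t 10.28 pos [ 0.5369 -0.0297  0.0646] xang 96.1 F [-0.69 -3.39  1.69] w 0.0558 g 14.6
[-0.61304514  0.0331924   0.03618773]
```

```bash
python3 - <<'E'
from h import *
p=cap("wrist","w4.png"); p["_w"]=1
q=cap("scene"); f=q["frame"][150:280,220:400]
cv2.imwrite("pics/two3.png",cv2.resize(np.hstack([p["frame"],cv2.resize(f,(554,400))])[:,:,::-1],(800,268)))
print(manip.state()["contact_force"],manip.state()["torque"])
E
```

```text
[ 1.10953312 -5.35586889  3.71143032] [-0.83729427 -0.12620121 -0.01860177]
```

View pics/two3.png

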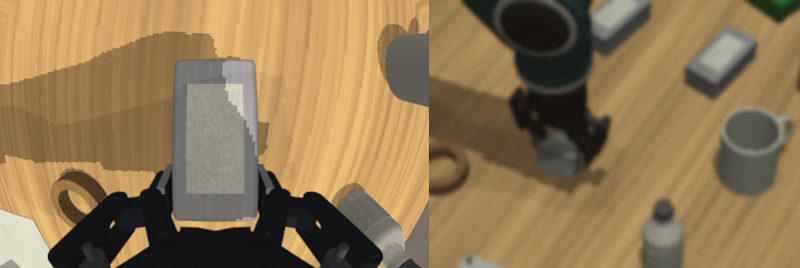

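The near end is up and the far end rests on the desk, so it is hinging. I'll continue lifting.

Emit:
{"method": "step_arm", "body": {"increments": [[0.653,0,0,-0.03,0],[0.653,0,0,-0.06,0],[0.653,0,0,-0.08,0]]}}

```text
time_s: 10.75
eef_pos: [0.5364, -0.0292, 0.0843]
orientation: [-2.099, -2.338, -0.0]
contact_force: [-0.2, -0.4, -6.2]
width: 0.056
grip_force: 13.5
```

Emit:
{"method": "step_arm", "body": {"increments": [[0.653,0,0,-0.03,0],[0.653,0,0,-0.06,0],[0.653,0,0,-0.08,0]]}}

```text
time_s: 11.12
eef_pos: [0.5365, -0.0294, 0.1044]
orientation: [2.099, 2.337, 0.0]
contact_force: [0.4, 0.3, -5.8]
width: 0.0559
grip_force: 13.5
```

```bash
python3 - <<'E'
from h import *
p=cap("wrist","w5.png"); p["_w"]=1
q=cap("scene"); f=q["frame"][150:280,220:400]
cv2.imwrite("pics/two4.png",cv2.resize(np.hstack([p["frame"],cv2.resize(f,(554,400))])[:,:,::-1],(800,268)))
go(.533,.012,.028,96.5); print(manip.state()["torque"])
E
```

```text
inc [0.166 0.003 0.305] spin -0.004 | t 11.22 pos [ 0.5367 -0.0294  0.1044] xang 96.2 F [ 0.21  0.9  -6.21] w 0.0558 g 13.5
[-0.09572425 -0.0472181  -0.00784228]
```

View pics/two4.png

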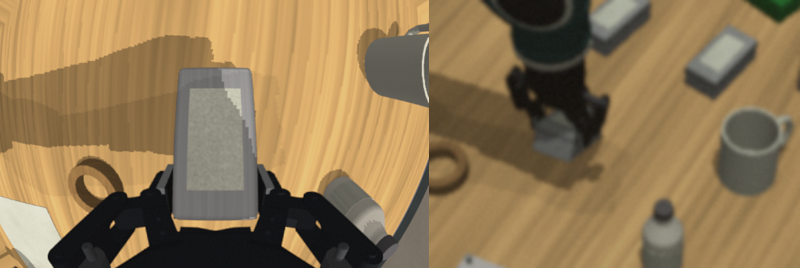

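By the torque, the tin now hangs at about 60°. I'll soften slightly more and raise so it can hang free.

Emit:
{"method": "step_arm", "body": {"increments": [[0.653,0,0,-0.04,0],[0.654,0,0,-0.04,0],[0.654,0,0,-0.04,0],[0.654,0,0,-0.04,0]]}}

```text
time_s: 11.72
eef_pos: [0.5363, -0.0295, 0.1135]
orientation: [-2.099, -2.337, 0.0]
contact_force: [-0.8, 0.5, -6.2]
width: 0.0558
grip_force: 7.2
```

```bash
python3 - <<'E'
from h import *
T=[]
for i in range(4): manip.capture("wrist"); T.append(manip.state()["torque"])
print(np.mean(T,0))
go(.533,.012,.028,96.5)
E
```

```text
[-0.01485201  0.00770717  0.00641654]
inc [0.166 0.005 0.343] spin -0.004 | t 11.93 pos [ 0.5363 -0.0293  0.1136] xang 96.2 F [-0.2  -0.75 -5.58] w 0.0557 g 7.2
```

The torque is about zero, so it hangs upright. I'll lower it until the desk carries it.

Emit:
{"method": "step_arm", "body": {"increments": [[0.654,0,0,0.01,0],[0.654,0,0,0.02,0],[0.654,0,0,0.03,0],[0.654,0,0,0.03,0]]}}

```text
time_s: 12.42
eef_pos: [0.5365, -0.0293, 0.1063]
orientation: [2.099, 2.338, 0.0]
contact_force: [-0.3, 1.0, -2.9]
width: 0.0559
grip_force: 7.3
```

Emit:
{"method": "step_arm", "body": {"increments": [[0.654,0,0,0.008,0],[0.654,0,0,0.016,0],[0.654,0,0,0.016,0]]}}

```text
time_s: 12.8
eef_pos: [0.5369, -0.0295, 0.1031]
orientation: [2.098, 2.337, 0.0]
contact_force: [-3.5, -0.8, 12.1]
width: 0.0562
grip_force: 10.8
```

```bash
python3 - <<'E'
from h import *
p=cap("wrist","w6.png"); p["_w"]=1
q=cap("scene"); f=q["frame"][150:280,220:400]
cv2.imwrite("pics/two5.png",cv2.resize(np.hstack([p["frame"],cv2.resize(f,(554,400))])[:,:,::-1],(800,268)))
go(.533,.012,.028,96.5); print(manip.state()["torque"])
E
```

```text
inc [0.167 0.002 0.3  ] spin -0.004 | t 12.9 pos [ 0.5369 -0.0295  0.1031] xang 96.2 F [-4.24 -1.5  11.5 ] w 0.0558 g 10.8
[-0.35073736  1.07525143  0.02431302]
```

View pics/two5.png

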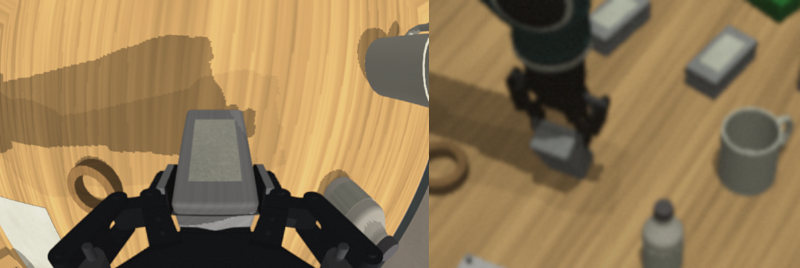

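```bash
python3 - <<'E'
from h import *
p=cap("wrist"); p["_w"]=1
k=1194/800
def edge(u1,u2,v):
    o,d1=ray(p,(u1*k,v*k)); _,d2=ray(p,(u2*k,v*k))
    s=.056/np.linalg.norm(d1-d2); return o+s*(d1+d2)/2
a=edge(172,258,212); b=edge(187,245.5,110)
d=a-b; print(a.round(3),b.round(3),np.linalg.norm(d).round(3),"tilt from vertical",np.degrees(np.arccos(d[2]/np.linalg.norm(d))).round(1))
E
```

```text
[ 0.54  -0.04   0.113] [0.535 0.011 0.025] 0.102 tilt from vertical 30.0
```

Picture: the tin leans about 30°, with its top toward the robot's right and its lower corner on the desk under the pads. I'll walk the top over (+tool x) so it rocks onto its base.

Emit:
{"method": "step_arm", "body": {"increments": [[0.653,0.02,0,-0.004,0],[0.653,0.05,0,-0.004,0],[0.653,0.08,0,0,0],[0.653,0.1,0,0.005,0],[0.653,0.1,0,0.005,0]]}}

```text
time_s: 13.58
eef_pos: [0.5337, -0.0037, 0.101]
orientation: [-2.098, -2.338, -0.001]
contact_force: [-0.6, 2.5, 2.3]
width: 0.0558
grip_force: 8.6
```

```bash
cat >> h.py <<'E'
def tilt():
    "tilt of the label face seen by the wrist camera, by its grey outline rows"
    p=cap("wrist"); p["_w"]=1; return p
E
python3 - <<'E'
from h import *
go(.533,.012,.028,96.5); print(manip.state()["torque"])
p=cap("wrist","w7.png")
cv2.imwrite("pics/w7c.png",cv2.resize(p["frame"][100:400,180:480],(600,600))[:,:,::-1])
E
```

```text
inc [0.063 0.004 0.292] spin -0.003 | t 13.57 pos [ 0.5337 -0.0037  0.101 ] xang 96.2 F [-0.62  2.45  2.31] w 0.0558 g 8.6
[ 0.43696027  0.32897228 -0.00253782]
```

View pics/w7c.png

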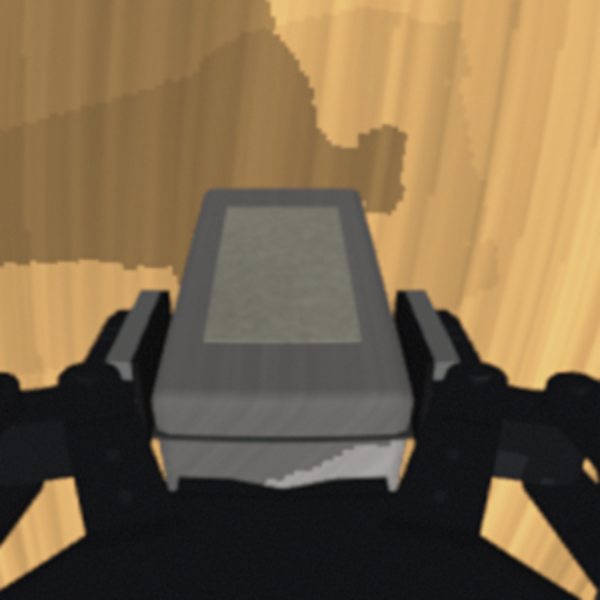

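```bash
cat >> h.py <<'E'
def tiltpx(p,far,near):
    def edge(u1,u2,v):
        o,d1=ray(p,(u1,v)); _,d2=ray(p,(u2,v)); s=.056/np.linalg.norm(d1-d2); return o+s*(d1+d2)/2
    a=edge(*near); b=edge(*far); d=a-b
    print("near",a.round(3),"far",b.round(3),np.linalg.norm(d).round(3),"tilt",np.degrees(np.arctan2(np.hypot(d[0],d[1]),d[2])).round(1))
    # fixed-length fit: desk-standing upright would put far edge at z~0
E
python3 - <<'E'
from h import *
p=cap("wrist"); p["_w"]=1
tiltpx(p,(180+205/2,180+357/2,195),(180+157/2,180+411/2,100+390/2))
go(0,0,0)
# predicted image of an upright tin: far label edge at z=0, near at z=.11, label face at TCP y+off
A=np.array(p["attitude"]); A=A if A.shape==(3,3) else R.from_rotvec(A).as_matrix()
def proj(X):
    c=A.T@(np.array(X)-p["origin"]); x,y,z=c[0],-c[1],-c[2]; r=np.hypot(x,y); t=np.arctan2(r,z)*p["K"][0,0]/r
    return np.array([x*t+p["K"][0,2],y*t+p["K"][1,2]])
e=manip.state()["eef_pos"]; X=np.array([np.cos(np.radians(96.2)),np.sin(np.radians(96.2)),0]); Y=np.array([X[1],-X[0],0])
best=[]
from scipy.optimize import least_squares
obs=np.array([[180+205/2,195],[180+357/2,195],[180+157/2,295],[180+411/2,295]])
def f(q):
    c=np.array([e[0],e[1],0])+X*q[0]+Y*q[3]+np.array([0,0,q[1]]); ax=-X*np.sin(q[2])+np.array([0,0,np.cos(q[2])])
    return np.concatenate([proj(c+Y*s*.028+ax*l) for l,s in ((0,-1),(0,1),(.11,-1),(.11,1))]).ravel()
for sg in (1,-1):
    o=obs if sg==1 else obs[[1,0,3,2]]
    r=least_squares(lambda q:f(q)-o.ravel(),[.02,.0,.2,0]); print(r.x.round(4),"tilt deg",np.degrees(r.x[2]).round(1),"rms",np.sqrt(np.mean(r.fun**2)).round(2))
E
```

```text
near [ 0.536 -0.007  0.105] far [ 0.534  0.009 -0.   ] 0.107 tilt 8.7
inc [ 0.247 -2.121  0.404] spin 0 | t 13.68 pos [ 0.5338 -0.0042  0.1011] xang 96.2 F [-0.69  2.65  4.01] w 0.0557 g 8.6
[ 0.0122 -0.0033  0.1383  0.0019] tilt deg 7.9 rms 0.58
[-0.2503 -0.6133  1.1504  0.0021] tilt deg 65.9 rms 48.89
```

The tilt is about 8°, well inside the 20° tip limit. I'll release it, let it settle, then raise a little and check.

Emit:
{"method": "step_arm", "body": {"increments": [[0.657,0,0,0,0],[0.66,0,0,0,0],[0.68,0,0,0,0],[0.8,0,0,0,0],[0.9,0,0,0,0]]}}

```text
time_s: 14.3
eef_pos: [0.5337, -0.0045, 0.101]
orientation: [-2.099, -2.337, 0.0]
contact_force: [-0.7, -0.3, -0.1]
width: 0.077
grip_force: 0.0
```

Emit:
{"method": "step_arm", "body": {"increments": [[1,0,0,0,0],[1,0,0,0,0],[1,0,0,-0.1,0],[1,0,0,-0.2,0],[1,0,0,-0.2,0]]}}

```text
time_s: 14.92
eef_pos: [0.5346, -0.0045, 0.1525]
orientation: [2.098, 2.336, 0.003]
contact_force: [0.9, 0.5, -1.1]
width: 0.0858
grip_force: 0.0
```

```bash
python3 - <<'E'
from h import *
p=cap("wrist","w8.png"); p["_w"]=1
go(0,0,0)
g=cv2.cvtColor(p["frame"],cv2.COLOR_RGB2HSV)
m=((g[:,:,1]<70)&(g[:,:,2]>60)).astype(np.uint8); n,l,s,c=cv2.connectedComponentsWithStats(m)
for i in np.argsort(-s[1:,4])[:6]+1: print(s[i],c[i].round(),g[l==i].mean(0).round())
# ascii-ish row profile of low-sat extent through the tin
for v in range(150,400,10):
    u=np.where(m[v,200:440])[0]+200
    print(v,(u.min(),u.max(),len(u)) if len(u) else None)
E
```

```text
inc [ 0.247 -2.122  0.603] spin 0 | t 14.97 pos [ 0.534  -0.0046  0.1515] xang 96.2 F [-1.01 -0.48 -0.65] w 0.0852 g 0.0
[ 512   65  119  117 9788] [575. 125.] [ 25.  28. 103.]
[   0  286  103  108 5488] [ 53. 331.] [ 27.  27. 211.]
[ 576  257   64  143 4862] [617. 352.] [ 17.  41. 115.]
[ 271  175   97   57 4712] [319. 205.] [21. 13. 92.]
[ 559  100   81  269 4343] [609. 261.] [109.  17.  95.]
[ 270  232   98   45 4072] [319. 254.] [ 16.   7. 115.]
150 None
160 None
170 None
180 (np.int64(288), np.int64(351), 64)
190 (np.int64(283), np.int64(355), 73)
200 (np.int64(278), np.int64(359), 82)
210 (np.int64(274), np.int64(364), 91)
220 (np.int64(271), np.int64(367), 97)
230 (np.int64(272), np.int64(366), 95)
240 (np.int64(272), np.int64(366), 95)
250 (np.int64(273), np.int64(366), 94)
260 (np.int64(211), np.int64(430), 111)
270 (np.int64(204), np.int64(438), 112)
280 (np.int64(200), np.int64(439), 15)
290 (np.int64(200), np.int64(202), 3)
300 (np.int64(202), np.int64(202), 1)
310 None
320 None
330 None
340 None
350 None
360 None
370 None
380 None
390 None
```

```bash
python3 - <<'E'
from h import *
p=cap("wrist"); p["_w"]=1
g=cv2.cvtColor(p["frame"],cv2.COLOR_RGB2HSV)
for v in (260,270,274,278,282): 
    u=np.where((g[v,240:400,1]<70)&(g[v,240:400,2]>60))[0]+240; print(v,u.min() if len(u) else None,u.max() if len(u) else None)
c=[at_z(p,q,.11) for q in ((271,221),(367,221),(273,276),(366,276))]
print(np.round(c,4)); print(np.mean(c,0))
print([at_z(p,q,0.).round(4) for q in ((289,176),(350,176))])
print("seat",[ (r["at"],round(r["conf"],2)) for r in manip.spot_point(p,"seat")[:1]])
e=manip.state()["eef_pos"];go(*np.mean(c,0)[:2],.15)
cv2.imwrite("pics/w9c.png",cv2.resize(p["frame"][100:400,180:480],(600,600))[:,:,::-1])
E
```

```text
260 274 367
270 275 366
274 277 364
278 None None
282 None None
[[ 0.5067  0.0072  0.11  ]
 [ 0.5593  0.0129  0.11  ]
 [ 0.5095 -0.0278  0.11  ]
 [ 0.5645 -0.0218  0.11  ]]
[ 0.53501838 -0.00738795  0.11      ]
[array([0.5057, 0.0087, 0.    ]), array([0.5596, 0.0145, 0.    ])]
seat []
inc [-0.012  0.005  0.002] spin 0 | t 15.07 pos [ 0.5334 -0.0047  0.1504] xang 96.2 F [ 0.44  0.89 -0.6 ] w 0.0853 g 0.0
```

View pics/w9c.png

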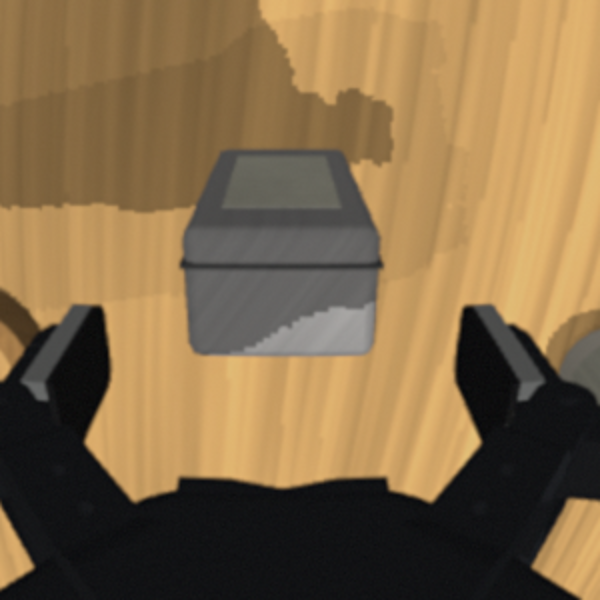

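The tin stands upright on the desk, let go: its label face is vertical within 1° and its top is centred between the jaws. I'll regrip it by the top and lift.

Emit:
{"method": "step_arm", "body": {"increments": [[1,-0.016,0,0.07,0],[1,-0.016,0,0.14,0],[1,-0.016,0,0.2,0],[1,-0.016,0,0.21,0],[0.5,-0.016,0,0.21,0]], "squeeze": 40}}

```text
time_s: 15.7
eef_pos: [0.5342, -0.0083, 0.0984]
orientation: [-2.098, -2.338, 0.0]
contact_force: [1.0, -0.1, 1.1]
width: 0.0697
grip_force: 0.0
```

Emit:
{"method": "step_arm", "body": {"increments": [[0.4,0,0,0,0],[0.4,0,0,0,0],[0.4,0,0,0,0],[0.4,0,0,0,0]]}}

```text
time_s: 16.2
eef_pos: [0.5344, -0.0085, 0.0991]
orientation: [2.098, 2.337, 0.001]
contact_force: [-2.0, -0.6, 7.1]
width: 0.0557
grip_force: 43.9
```

Emit:
{"method": "step_arm", "body": {"increments": [[0.4,0,0,-0.1,0],[0.4,0,0,-0.2,0],[0.4,0,0,-0.32,0],[0.4,0,0,-0.44,0],[0.4,0,0,-0.5,0]]}}

```text
time_s: 16.82
eef_pos: [0.5343, -0.0086, 0.2247]
orientation: [2.098, 2.337, 0.001]
contact_force: [-0.1, -0.2, -5.9]
width: 0.0555
grip_force: 46.6
```

```bash
python3 - <<'E'
from h import *
go(.49,-.285,.225,6); print(manip.state()["qpos"][6])
E
```

```text
inc [-1.08e+00 -2.95e-01 -1.00e-03] spin 1.049 | t 16.82 pos [ 0.5343 -0.0086  0.2247] xang 96.2 F [-0.13 -0.23 -5.92] w 0.0555 g 46.6
-0.11950502808750145
```

Emit:
{"method": "step_arm", "body": {"increments": [[0.4,-0.1,-0.03,0,0.1],[0.4,-0.22,-0.06,0,0.21],[0.4,-0.35,-0.1,0,0.32],[0.4,-0.48,-0.13,0,0.44],[0.4,-0.6,-0.16,0,0.55]]}}

```text
time_s: 17.45
eef_pos: [0.5098, -0.1631, 0.2228]
orientation: [-2.863, -1.291, 0.002]
contact_force: [0.4, -0.1, -5.8]
width: 0.0557
grip_force: 46.4
```

```bash
python3 - <<'E'
from h import *
go(.49,-.285,.225,6)
E
```

```text
inc [-0.418  0.263 -0.009] spin 0.495 | t 17.45 pos [ 0.5098 -0.1631  0.2228] xang 48.5 F [ 0.41 -0.1  -5.82] w 0.0557 g 46.4
```

Emit:
{"method": "step_arm", "body": {"increments": [[0.4,-0.09,0.06,0,0.11],[0.4,-0.19,0.12,0,0.22],[0.4,-0.29,0.18,0,0.33],[0.4,-0.38,0.24,0,0.44],[0.4,-0.418,0.263,-0.009,0.495]]}}

```text
time_s: 18.08
eef_pos: [0.4903, -0.2854, 0.2247]
orientation: [-3.137, -0.165, 0.003]
contact_force: [-0.3, 0.6, -5.7]
width: 0.0548
grip_force: 46.5
```

Emit:
{"method": "step_arm", "body": {"increments": [[0.4,0,0,0,0],[0.4,0,0,0,0],[0.4,0,0,0,0]]}}

```text
time_s: 18.45
eef_pos: [0.4914, -0.2832, 0.2256]
orientation: [-3.136, -0.177, 0.0]
contact_force: [-0.1, 0.1, -5.6]
width: 0.0554
grip_force: 46.5
```

```bash
python3 - <<'E'
from h import *
p=cap("wrist","w10.png"); p["_w"]=1
go(.58,-.285,.225,6)
for r in manip.spot_point(p,"seat")[:2]: print(r["at"],round(r["conf"],2),at_z(p,r["at"],.05).round(4))
for r in manip.look_for(p,"press")[:2]: print(r["at"],round(r["conf"],2),at_z(p,r["at"],.05).round(4))
q=cap("top","top9.png")
for r in manip.spot_point(q,"seat")[:2]: print(r["at"],round(r["conf"],2),at_z(q,r["at"],.05).round(4))
cv2.imwrite("pics/w10c.png",cv2.resize(p["frame"][0:330,140:580],(800,600))[:,:,::-1])
E
```

```text
inc [0.351 0.046 0.002] spin 0.005 | t 18.5 pos [ 0.4914 -0.2833  0.2256] xang 6.4 F [-0.68  0.43 -6.13] w 0.0552 g 46.5
[330.5, 95.8] 0.62 [ 0.5808 -0.2815  0.05  ]
[330.6, 95.3] 0.78 [ 0.5813 -0.2815  0.05  ]
[486.3, 197.1] 0.82 [ 0.5848 -0.2832  0.05  ]
```

```bash
python3 - <<'E'
from h import *
# rectify wrist picture w10 to a plane map at z=.05 and find the posts (dark dots)/plate edges
p=cap("wrist"); p["_w"]=1
A=np.array(p["attitude"]); A=A if A.shape==(3,3) else R.from_rotvec(A).as_matrix()
xs=np.arange(.48,.70,.0005); ys=np.arange(-.18,-.40,-.0005)
XX,YY=np.meshgrid(xs,ys,indexing="ij")
P=np.stack([XX,YY,np.full_like(XX,.05)],-1)-p["origin"]; C=P@A
x,y,z=C[...,0],-C[...,1],-C[...,2]; r=np.hypot(x,y); t=np.arctan2(r,z)*p["K"][0,0]/r
im=cv2.remap(p["frame"],(x*t+p["K"][0,2]).astype(np.float32),(y*t+p["K"][1,2]).astype(np.float32),1)
np.save("rect.npy",im); cv2.imwrite("pics/rect.png",im[:,:,::-1])
g=cv2.cvtColor(im,cv2.COLOR_RGB2HSV); m=(g[:,:,1]<60).astype(np.uint8)
m=cv2.morphologyEx(m,cv2.MORPH_OPEN,np.ones((5,5)))
n,l,s,c=cv2.connectedComponentsWithStats(m)
for i in np.argsort(-s[1:,4])[:3]+1:
    print(s[i]); cnt=cv2.findContours((l==i).astype(np.uint8),0,2)[0][0]
    (cx,cy),wh,a=cv2.minAreaRect(cnt); print("centre",(.48+cy*.0005).__round__(4),(-.18-cx*.0005).__round__(4),np.array(wh)*.0005,a)
E
```

```text
[   57    72   290   272 66008]
centre 0.5835 -0.2807 [0.13402019 0.12387958] 5.957131385803223
[    0   383   394    57 15595]
centre 0.6855 -0.2782 [0.028  0.1965] 90.0
[ 393  167   48  258 6191]
centre 0.628 -0.3952 [0.01863103 0.12835802] 11.309932708740234
```

View pics/rect.png

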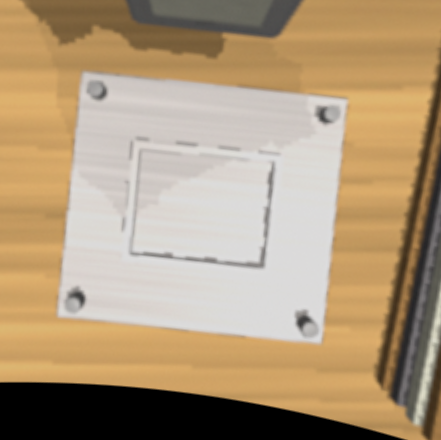

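Rectified picture: the plate measures 134×124 mm, which matches the given size, and is centred at (0.5835, -0.2807) at 6°. The seat frame is visible at its centre. I'll move above it.

```bash
python3 - <<'E'
from h import *
go(.584,-.281,.225,6.0)
E
```

```text
inc [0.37  0.03  0.003] spin 0.004 | t 18.75 pos [ 0.4913 -0.2838  0.2258] xang 6.4 F [-1.04 -0.54 -6.61] w 0.0554 g 46.5
```

Emit:
{"method": "step_arm", "body": {"increments": [[0.4,0.1,0,0,0],[0.4,0.2,0.01,0,0],[0.4,0.3,0.02,0,0],[0.4,0.367,0.03,0,0.004],[0.4,0.367,0.03,0,0.004]]}}

```text
time_s: 19.38
eef_pos: [0.5841, -0.2807, 0.2253]
orientation: [-3.137, -0.166, 0.0]
contact_force: [-0.2, -0.2, -6.0]
width: 0.0557
grip_force: 46.4
```

Emit:
{"method": "step_arm", "body": {"increments": [[0.4,0,0,0,0],[0.4,0,0,0,0],[0.4,0,0,0,0],[0.4,0,0,0,0]]}}

```text
time_s: 19.88
eef_pos: [0.5832, -0.2813, 0.2259]
orientation: [3.137, 0.164, 0.0]
contact_force: [0.7, 0.3, -4.9]
width: 0.0553
grip_force: 46.4
```

```bash
python3 - <<'E'
from h import *
go(.584,-.281,.16,6.0)
E
```

```text
inc [ 0.003 -0.001  0.264] spin -0.0 | t 19.88 pos [ 0.5832 -0.2813  0.2259] xang 6.0 F [ 0.71  0.33 -4.88] w 0.0553 g 46.4
```

Emit:
{"method": "step_arm", "body": {"increments": [[0.4,0.003,0,0.07,0],[0.4,0.003,0,0.14,0],[0.4,0.003,0,0.2,0],[0.4,0.003,0,0.25,0],[0.4,0.003,0,0.264,0]]}}

```text
time_s: 20.5
eef_pos: [0.5838, -0.281, 0.1586]
orientation: [-3.137, -0.165, 0.002]
contact_force: [-0.1, 0.6, -5.5]
width: 0.0553
grip_force: 46.3
```

Emit:
{"method": "step_arm", "body": {"increments": [[0.4,0,0,0.01,0],[0.4,0,0,0.02,0],[0.4,0,0,0.03,0],[0.4,0,0,0.04,0],[0.4,0,0,0.048,0]]}}

```text
time_s: 21.12
eef_pos: [0.5842, -0.2812, 0.1478]
orientation: [3.137, 0.164, 0.0]
contact_force: [-0.4, 0.1, -4.2]
width: 0.0555
grip_force: 46.7
```

```bash
python3 - <<'E'
from h import *
go(.584,-.281,.14,6.0); print(manip.state()["torque"])
E
```

```text
inc [-0.001 -0.001  0.031] spin 0.0 | t 21.12 pos [ 0.5842 -0.2812  0.1478] xang 6.0 F [-0.36  0.09 -4.18] w 0.0555 g 46.7
[ 0.01599439  0.07355216 -0.01900611]
```

The plate is touched at the expected height, so the tin is inside the lip. I'll lower it further.

Emit:
{"method": "step_arm", "body": {"increments": [[0.4,0,0,0.008,0],[0.4,0,0,0.016,0],[0.4,0,0,0.022,0],[0.4,0,0,0.026,0],[0.4,0,0,0.026,0]]}}

```text
time_s: 21.75
eef_pos: [0.5841, -0.2812, 0.1413]
orientation: [3.137, 0.164, 0.0]
contact_force: [-0.0, 0.1, -3.0]
width: 0.0553
grip_force: 46.9
```

Emit:
{"method": "step_arm", "body": {"increments": [[0.4,0,0,0,0],[0.4,0,0,0,0]]}}

```text
time_s: 22.0
eef_pos: [0.5841, -0.2811, 0.1414]
orientation: [3.137, 0.165, 0.0]
contact_force: [0.2, 0.5, -3.1]
width: 0.0553
grip_force: 46.9
```

Emit:
{"method": "step_arm", "body": {"increments": [[0.4,0,0,0.004,0],[0.4,0,0,0.008,0],[0.4,0,0,0.012,0],[0.4,0,0,0.012,0]]}}

```text
time_s: 22.5
eef_pos: [0.5844, -0.2811, 0.1395]
orientation: [3.137, 0.165, 0.001]
contact_force: [-5.5, 3.5, 15.5]
width: 0.0554
grip_force: 49.1
```

Emit:
{"method": "step_arm", "body": {"increments": [[0.62,0,0,0,0],[0.652,0,0,0,0],[0.655,0,0,0,0],[0.66,0,0,0,0],[0.68,0,0,0,0]], "squeeze": 20}}

```text
time_s: 23.12
eef_pos: [0.5841, -0.2812, 0.1382]
orientation: [3.137, 0.165, -0.0]
contact_force: [-1.1, 0.1, -0.0]
width: 0.058
grip_force: 0.0
```

Emit:
{"method": "step_arm", "body": {"increments": [[0.8,0,0,0,0],[1,0,0,0,0],[1,0,0,0,0],[1,0,0,-0.1,0],[1,0,0,-0.2,0]]}}

```text
time_s: 23.75
eef_pos: [0.584, -0.2811, 0.1887]
orientation: [-3.137, -0.165, 0.001]
contact_force: [0.4, 0.2, 0.6]
width: 0.0855
grip_force: 0.0
```

Emit:
{"method": "step_arm", "body": {"increments": [[1,-0.05,0,-0.2,0],[1,-0.15,0,-0.3,0],[1,-0.25,0,-0.3,0],[1,-0.36,0,-0.3,0],[1,-0.36,0,-0.3,0]]}}

```text
time_s: 24.38
eef_pos: [0.4932, -0.2912, 0.2637]
orientation: [3.137, 0.162, -0.0]
contact_force: [0.9, 0.2, 0.1]
width: 0.085
grip_force: 0.0
```

```bash
python3 - <<'E'
from h import *
go(.584,-.281,.14,6.0)
p=cap("wrist"); p["_w"]=1
for P,k in ((p,"wrist"),(cap("top"),"top"),(cap("scene"),"scene")):
    for r in manip.spot_point(P,"tin_a_mid")[:4]: print(k,r["at"],round(r["conf"],2),at_z(P,r["at"],.095).round(4),at_z(P,r["at"],.021).round(3))
# rectify wrist at top-of-tin height .150 (plate down) and box the grey tin end
A=np.array(p["attitude"]); A=A if A.shape==(3,3) else R.from_rotvec(A).as_matrix()
print("cam",p["origin"])
def proj(X):
    c=A.T@(np.array(X)-p["origin"]); x,y,z=c[0],-c[1],-c[2]; r=np.hypot(x,y); t=np.arctan2(r,z)*p["K"][0,0]/r
    return np.array([x*t+p["K"][0,2],y*t+p["K"][1,2]])
c,s=np.cos(np.radians(6)),np.sin(np.radians(6)); f=p["frame"][:,:,::-1].copy()
for col,dz in (((0,0,255),0),((0,255,0),.01)):
  for h in (.04+dz,.15+dz):
    q=[proj([.5835+c*a-s*b,-.281+s*a+c*b,h]) for a,b in ((.021,.028),(.021,-.028),(-.021,-.028),(-.021,.028))]
    cv2.polylines(f,[np.int32(np.round(q))],True,col,1); print(h.__round__(3),np.round(q).tolist())
cv2.imwrite("pics/final.png",cv2.resize(f[:330,140:540],(727,600)))
E
```

```text
inc [ 0.366 -0.004  0.495] spin -0.001 | t 24.38 pos [ 0.4932 -0.2912  0.2637] xang 5.9 F [0.89 0.22 0.14] w 0.085 g 0.0
top [494.6, 195.4] 0.6 [ 0.5826 -0.2861  0.095 ] [ 0.593 -0.312  0.021]
scene [243.3, 291.9] 0.96 [ 0.5794 -0.2793  0.095 ] [ 0.547 -0.249  0.021]
cam [ 0.56799524 -0.28298956  0.38094652]
0.04 [[294.0, 77.0], [346.0, 77.0], [346.0, 115.0], [295.0, 115.0]]
0.15 [[282.0, 62.0], [358.0, 62.0], [358.0, 118.0], [282.0, 118.0]]
0.05 [[294.0, 76.0], [347.0, 76.0], [347.0, 115.0], [294.0, 115.0]]
0.16 [[280.0, 60.0], [360.0, 60.0], [360.0, 118.0], [281.0, 118.0]]
```

```bash
python3 - <<'E'
from h import *
p=cap("wrist"); g=cv2.cvtColor(p["frame"],cv2.COLOR_RGB2GRAY)
print("row 75",g[75,250:392:3].tolist()); print("row 100",g[100,250:392:3].tolist()); print("col 320",g[20:160:3,320].tolist())
E
```

```text
row 75 [152, 153, 154, 153, 201, 201, 202, 202, 203, 202, 205, 103, 76, 87, 84, 87, 103, 106, 108, 103, 92, 92, 88, 68, 72, 71, 72, 93, 95, 92, 91, 91, 97, 89, 88, 91, 81, 189, 205, 204, 203, 204, 204, 204, 190, 152, 151, 151]
row 100 [163, 163, 164, 155, 205, 203, 203, 204, 197, 195, 195, 132, 122, 151, 150, 152, 154, 156, 156, 161, 166, 166, 167, 169, 167, 165, 161, 165, 165, 166, 170, 173, 167, 167, 166, 152, 138, 205, 204, 205, 205, 205, 204, 205, 183, 140, 143, 145]
col 320 [162, 162, 153, 157, 158, 163, 165, 165, 199, 203, 202, 203, 204, 207, 123, 165, 170, 167, 99, 161, 169, 170, 169, 168, 168, 171, 171, 166, 165, 162, 148, 120, 98, 119, 113, 118, 191, 192, 190, 189, 190, 196, 190, 189, 185, 146, 146]
```

The tin's top outline matches the prediction for an upright tin with the plate down: columns 283–359 against 282–358 predicted, far edge at row 62. The arm is clear, so I'll hand in.

```bash
python3 -c "
from cell import manip
print(manip.finish_job())"
```

```text
the job is handed in; nothing more can be done
None
```

The full tin (lifted at about 5.9 N, so the other two were not weighed) was stood on the desk and released, then regripped by its top and set upright in the press seat, and the job was handed in at about 24 s of the 72 s; the judge returned no verdict, the last wrist image matched an upright tin with the plate down, and I viewed 12 pictures against the limit of 10.

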